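# Load a spice tin into the feed chute

## Robot

A 7-joint arm with a two-finger parallel gripper is mounted at the origin on a cart in front of the work surface, level with it; the furniture and walls round the work are solid. World frame = base frame: x ahead of the robot, y to its left, z up, the work surface at z = 0. Lengths are in m, angles in rad, forces in N, time in s.
With the tool pointing down it reaches from about 0.4 to 0.9 m from the base axis. Payload 5.5 kg.
Tool frame: the origin (TCP) lies midway between the tips of the shut fingers; the grasp point (between the pads) lies 19 mm behind it; z points along the fingers, y is the direction in which the jaws open and shut (so a half turn about z gives the same grasp; the last joint's range is limited). The gripper opens to 85 mm and grips with 20 to 120 N. Pads are 22 mm wide; open, the fingers measure 114 mm over their backs; the gripper's body (76 mm by 85 mm) begins 54 mm behind the grasp point. The pads swing forward as they close: fully open they stand 13 mm farther back than shut.
Start: joints at [-0.857, 0.501, -0.427, 1.55, 0.221, 1.138, -0.21], TCP at [0.283, 0.585, 0.231] pointing down, gripper open.
Joint ranges: [-2.88, 2.88], [-0.31, 2.03], [-1.54, 1.56], [0.2, 2.42], [-1.41, 4.55], [0.19, 2.02], [-2.57, 2.57]. Speed limits (rad/s): [2.57, 2.57, 3.14, 3.14, 3.14, 3.14, 3.14].

## Interface

Orientations are given as a unit quaternion [x, y, z, w].
In Python, from station import status, read_camera, camera_params, bot gives the robot as it stands. The module is installed in compiled form; this text tells all that it offers.
- The arm moves only by the tool move_arm, never from a script. Its argument "steps" is a list of rows, each a list of 3 entries, a list of its own where there are three numbers: the turn, a rotation vector about the tool's x, y, z in degrees, then the shift along the tool's x, y, z in m, then the closure in counts, from 0 (fully open) to 255 (shut). A call has 1 to 8 rows; each row is the pose to reach, as a shift and turn from the pose commanded when the call began, along the tool's axes at that moment; what a row does not reach only later rows make up. A row lasts 1/10 s, in which the tool goes at most 50 mm and 8.59 degrees, less where a joint would pass 70% of its speed; a pose out of reach is approached as far as the arm can. A call with a gripper value outside its range is refused whole. The fingers move at their own pace and stop on an object; "grip_force" is the grip in N (left out, the last holds). Time passes only in rows, so rows that repeat a pose let the fingers close. It gives the time, the measured TCP pose, the force and the opening at its end, in the units of the state.
- status.read_state(): the state, without advancing time (a new reading comes with each control period).
- read_camera(name): name is "scene" or "side" or "wrist"; returns the picture (400x640x3 uint8, blue, green, red); there is no depth.
- camera_params(name): a dict with "K" (3x3 intrinsics, pixels), "xyz" and "attitude" of the camera in the world. Camera axes: x right, y down, z forward; pixel columns grow to the right and rows downward; lengths in m; the calibration is good to about 2 mm. The wrist camera is an equidistant fisheye: a pixel r from the principal point sees the ray r / f radians off the axis. A picture is of the moment at which its call begins: read the wrist's pose just before it. camera_params takes no time and is no camera call; for the wrist camera it gives the pose at the moment of the call.
- bot.sign_off(): hands the job in, once; it reports no verdict.
The state is a dict: "time": time; "q": joint angles; "qvel": joint speeds; "joint_torque": joint torques, N m; "tool_pos": TCP position; "tool_rot": TCP orientation; "ft_force": force on the tool from outside, world axes, zero at the start; "ft_torque": the same for the moment, N m; "grip_width": finger opening in m.
Only numpy, scipy, OpenCV 4.12 (cv2) and the standard library are available. Lean on these libraries where they do the work, as an engineer would, in place of code of your own. Each camera call takes 0.05 s, during which the arm holds its last target.

## Task

Load the small plain steel spice tin into the sloped feed chute: stand it in the lane near the upper end, then push it down the lane, past the sprung side catch, until it bears on the sprung stop and the stop just gives a few millimetres, held so for a moment. Do not force the stop in far: its position is not known, so feel for it. Then leave the tin resting against the stop with the catch sprung out behind it, and disturb nothing else.

Things in the scene. Friction and masses are not known exactly. Their poses are not given: they have to be found in the camera images.
- tin_center (a point): Small round spice tin of plain steel with a closed lid, 54 mm across and 46 mm tall, about 0.16 kg, standing loose on the worktop. The point is its centre, half-way up (23 mm above its underside); z is its axis.
- lane: Lane of the fixed aluminium feed chute: a deck 280 mm long between walls 60 mm apart, 4 mm thick, 16 mm high (upper 30 mm flared, upper end open), falling 0.21 rad along its +x. Origin: on the deck's surface, middle of the lane, at its upper end, about 89 mm above the worktop. x runs down the lane, y across, z square to the deck. A tin stands here without sliding by itself.
- loading (a point): Place to set the tin down: point on the deck's surface in the middle of the lane, 62 mm down from the upper end; axes as the lane. The tin's centre may stand up to 30 mm either way along the lane from here. The space here is open from above.
- catch (a joint): Sideways travel of the sprung catch, a steel ball nose (radius 8 mm, centre 26 mm above the deck; its housing beside the wall is 34 mm high) standing 10 mm into the lane from its +y wall at lane x = 140 mm: 0 = sprung out, 12 mm = fully back. A tin pushed past shoves it aside by 4 mm or more and it springs out behind. That takes about 2 to 6 N and is not the stop.
- stop_range (a point): Fixed point in the middle of the lane, 210 mm down, 22 mm above the deck: mid-range of the sprung stop, whose dark bracket is set anywhere up to 15 mm up or down the lane from here; that is where its free face (34 mm wide, 26 mm high) stands. The stop yields down the lane, 1 N per mm, 14 mm to its end: felt from 1.5 mm, forced over 10 mm. It reaches 42 mm above the deck.
Mind the look-alikes: they are no part of the job. Leave any pink or yellow look-alike of the part that bears tin_center alone.

How it is judged:
On the way, in this order (a step that is already met when the one before it is completed fails the run):
1. the tin stands on the deck in the lane, above the catch (y of tin_center in the frame of lane between -0.008 and 0.008 m and z of tin_center in the frame of lane between 0.018 and 0.028 m and angle between the z axis of tin_center and the z axis of lane, either way round below 0.12 rad and x of tin_center in the frame of lane between 0.025 and 0.112 m), for 0.2 s.
2. the tin, in the lane, pushes the catch aside (y of tin_center in the frame of lane between -0.008 and 0.008 m and z of tin_center in the frame of lane between 0.018 and 0.028 m and angle between the z axis of tin_center and the z axis of lane, either way round below 0.12 rad and x of tin_center in the frame of lane between 0.115 and 0.16 m and value of joint catch above 0.0025 m), for 0.02 s.
3. the tin is pressed on the stop so that it gives at least 1.5 mm (y of tin_center in the frame of lane between -0.008 and 0.008 m and z of tin_center in the frame of lane between 0.018 and 0.028 m and angle between the z axis of tin_center and the z axis of lane, either way round below 0.12 rad and x of tin_center in the frame of lane above 0.155 m and value of joint stop above 0.0015 m), for 0.2 s.
At the end, for the whole second after the job is handed in: The tin stands flat in the lane (within 0.12 rad of square to the deck, within 8 mm of the lane's middle), at rest below the catch, touching the stop (more than 0.05 N); the catch is out (less than 1.5 mm back) (y of tin_center in the frame of lane between -0.008 and 0.008 m and z of tin_center in the frame of lane between 0.018 and 0.028 m and angle between the z axis of tin_center and the z axis of lane, either way round below 0.12 rad and x of tin_center in the frame of lane between 0.155 and 0.215 m and contact force between tin and stop above 0.05 N and value of joint catch below 0.0015 m and linear speed of tin below 0.01 m/s).
It fails at once if the stop is forced in more than 10 mm (10 N) (value of joint stop above 0.01 m).
It fails at once if a bystander (spice jar, food tin, glass jar, garlic or mill) is shoved more than 30 mm or knocked over (distance of any of spice_jar_1, tin_1, jar_1, garlic_1, mill_salt from where it was at the start of the episode above 0.03 m or angle between any of spice_jar_1, tin_1, jar_1, mill_salt's own z axis and vertical above 0.6 rad).
It also fails if it takes over 54 s, if anything falls off the work surface, if the arm or the gripper's body presses on something with over 40 N, if the wrist force passes 120 N, or if a joint passes its speed limit or range.

## Working session

There is one attempt and no reset: what is moved stays moved. The work goes in short steps, Python scripts to look and compute and a tool call to move; the robot and the scene stay as the last step left them, time stands still between calls to the robot, and variables do not carry over. Pictures are saved under pics/ and viewed, and the job is handed in when it is done.

Besides the shell and the picture viewer there is one more tool, called as name([rows], argument=value, ...), one row to a line, values as JSON. move_arm: Moves the arm, as the interface text tells. Its arguments: {"type":"object","properties":{"steps":{"type":"array","items":{"type":"array"}},"grip_force":{"type":"number"}},"required":["steps"]}

```bash
mkdir -p pics
python3 - <<'E'
from station import status, read_camera, camera_params
import cv2
s=status.read_state(); print(s)
for n in ["scene","side","wrist"]:
    p=camera_params(n); print(n,p)
    cv2.imwrite(f"pics/{n}0.png",read_camera(n))
E
```

```text
{'time': 0.0, 'q': array([-0.85678682,  0.5018438 , -0.42681361,  1.55146141,  0.22079711,
        1.13826529, -0.21030163]), 'qvel': array([ 0.00041496, -0.00074674,  0.00162064,  0.0018495 , -0.00048587,
        0.00058793, -0.00035956]), 'joint_torque': array([ 3.73752773e-04, -5.69525385e+01, -5.81570551e+00, -2.80929673e+01,
        1.07871366e-02,  1.23530559e-02,  3.49366402e-06]), 'tool_pos': array([0.28292555, 0.58443072, 0.2302591 ]), 'tool_rot': array([ 2.23464763e-01,  9.74711536e-01, -9.25441903e-04, -2.55249122e-04]), 'ft_force': array([-0.24705976, -0.19060621,  0.36274681]), 'ft_torque': array([ 0.0141187 ,  0.01393482, -0.01798206]), 'grip_width': 0.08521196284843777}
scene {'K': array([[406.17020992,   0.        , 320.76324106],
       [  0.        , 406.17020992, 199.52212341],
       [  0.        ,   0.        ,   1.        ]]), 'xyz': array([-0.05442691,  0.50969237,  0.68412108]), 'attitude': array([-0.44625597,  0.79968777, -0.35376036,  0.1902858 ])}
side {'K': array([[417.27648313,   0.        , 317.5145363 ],
       [  0.        , 417.27648313, 197.22596897],
       [  0.        ,   0.        ,   1.        ]]), 'xyz': array([0.11074847, 1.07136147, 0.46620874]), 'attitude': array([-0.17555502,  0.80562053, -0.55552518,  0.10746054])}
wrist {'K': array([[309.70691629,   0.        , 322.28340629],
       [  0.        , 309.70691629, 202.91653708],
       [  0.        ,   0.        ,   1.        ]]), 'xyz': array([0.20764792, 0.62026592, 0.37283488]), 'attitude': array([0.83556174, 0.5243593 , 0.0859976 , 0.13960055])}
```

View pics/scene0.png

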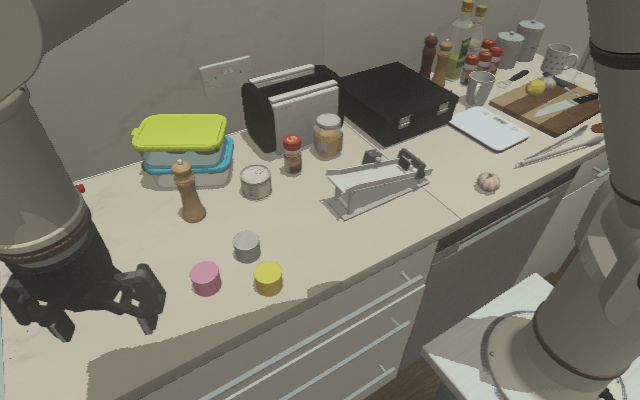

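View pics/side0.png

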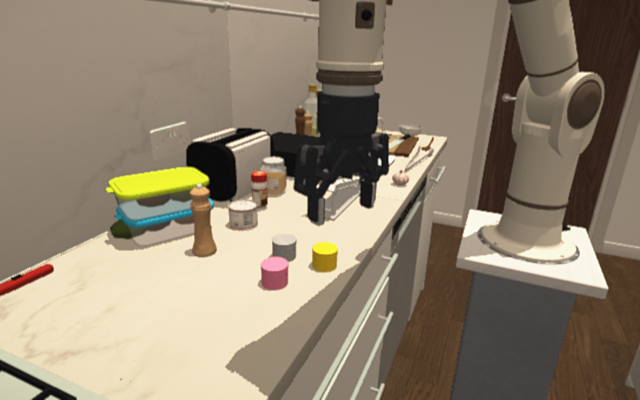

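View pics/wrist0.png

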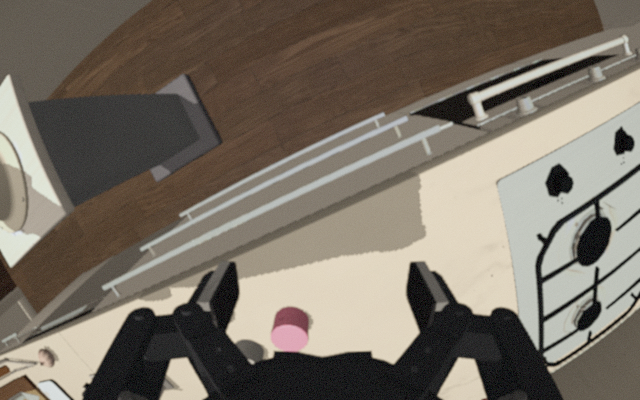

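In the scene view, four things could be taken for the tin: plain grey at (246,247), pink at (205,278), yellow at (268,279), and a labelled food tin or glass jar at (256,181). I choose the plain grey one and check it in a close crop, along with the chute.

```bash
cat > h.py <<'E'
import numpy as np, cv2
from scipy.spatial.transform import Rotation as R
from station import status, read_camera, camera_params
def ray(n,u,v,p=None):
    p=p or camera_params(n); K=p["K"]
    d=np.array([(u-K[0,2])/K[0,0],(v-K[1,2])/K[1,1]])
    if n=="wrist":
        r=np.linalg.norm(d); a=np.r_[np.sin(r)*d/max(r,1e-9),np.cos(r)]
    else: a=np.r_[d,1]; a/=np.linalg.norm(a)
    return p["xyz"],R.from_quat(p["attitude"]).apply(a)
def proj(n,P,p=None):
    p=p or camera_params(n);K=p["K"]
    c=R.from_quat(p["attitude"]).inv().apply(np.atleast_2d(P)-p["xyz"])
    if n=="wrist":
        rr=np.linalg.norm(c[:,:2],axis=1);th=np.arctan2(rr,c[:,2]);d=c[:,:2]/rr[:,None]*th[:,None]
    else: d=c[:,:2]/c[:,2:]
    return d*[K[0,0],K[1,1]]+K[:2,2]
def onz(n,u,v,z,p=None):
    o,d=ray(n,u,v,p); return o+d*(z-o[2])/d[2]
def tri(obs):
    A=np.zeros((3,3));b=np.zeros(3)
    for n,u,v in obs:
        o,d=ray(n,u,v);M=np.eye(3)-np.outer(d,d);A+=M;b+=M@o
    return np.linalg.solve(A,b)
E
python3 - <<'E'
import cv2,numpy as np
a=cv2.imread("pics/scene0.png");b=cv2.imread("pics/side0.png")
c1=cv2.resize(a[220:300,180:300],None,fx=4,fy=4,interpolation=2)
c2=cv2.resize(b[225:295,240:360],None,fx=4,fy=4,interpolation=2)
cv2.imwrite("pics/tin_crops.png",np.vstack([c1[:, :480],c2[:, :480]])[:600])
cv2.imwrite("pics/chute_crop.png",cv2.resize(a[140:225,315:445],None,fx=6,fy=6,interpolation=2))
E
```

```text
(no output)
```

View pics/tin_crops.png

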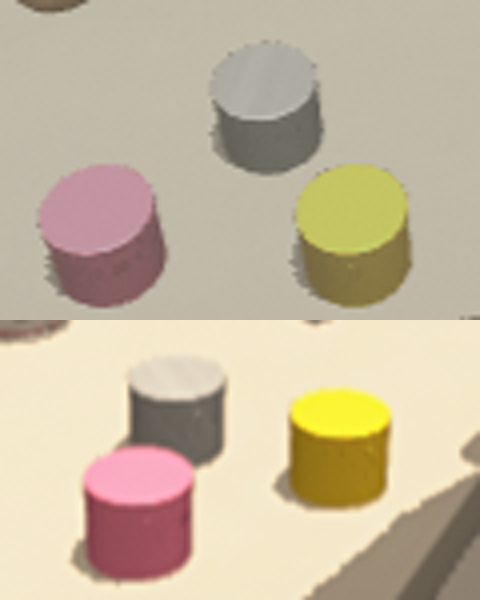

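View pics/chute_crop.png

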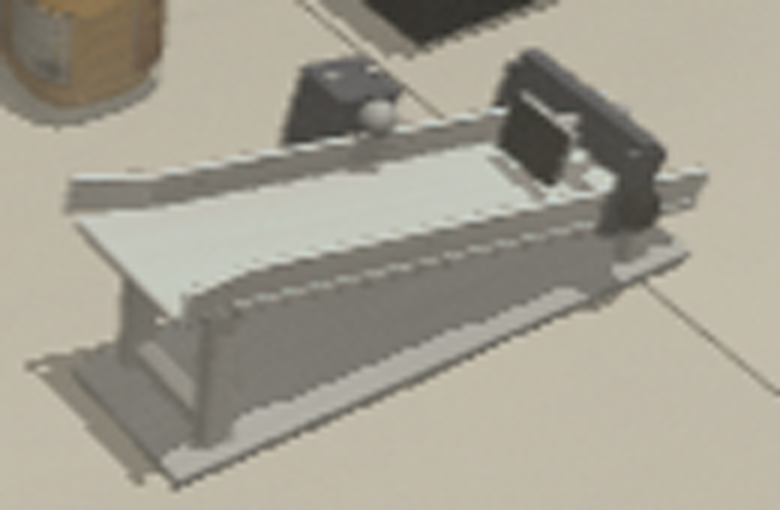

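The crop shows that the tin at scene (246,247) is plain bare steel and uncoloured, so it is the right one. Its top centre is at scene (246,240) and side (284.5,239.5). The chute's upper mouth corners are at scene (327.5,176) and (345,193), and the catch ball is at about (378,159).

Run:
```python
from h import *
np.set_printoptions(precision=4,suppress=True)
for n in["scene","side"]:
    im=cv2.imread(f"pics/{n}0.png")
    print(n,im[240 if n=="scene" else 240,246 if n=="scene" else 284])
print("tin",onz("scene",246,240.3,.046),onz("side",284.5,239.5,.046))
print("pink",onz("scene",(180+98/4),220+208/4,.046),"yel",onz("scene",180+353/4,220+208/4,.046))
f=lambda x,y:(315+x/6,140+y/6)
a=onz("scene",*f(75,215),.089);b=onz("scene",*f(180,318),.089)
print("mouth",a,b,(a+b)/2)
# wall-top points: lane z=.016; base corners
print("base corner near-up",onz("scene",*f(178,487),0), "near-low",onz("scene",*f(688,255),0),"far up",onz("scene",*f(75,375),0))
ang=.21
print("ball",onz("scene",*f(378,113),.089-.14*np.sin(ang)+.026*np.cos(ang)))
print("stop face ctr",onz("scene",*f(535,137),.089-.21*np.sin(ang)+.022*np.cos(ang)))
print("wall end near top",onz("scene",*f(705,175),.089-.28*np.sin(ang)+.016*np.cos(ang)))
print("far wall mouth top",onz("scene",*f(75,178),.089+.016))
s=status.read_state();print(R.from_quat(s["tool_rot"]).as_matrix())
for nm,P in [("jar(white tin)",onz("scene",256,190,0)),("mill",onz("scene",193,217,0)),("redjar",onz("scene",293,172,0)),("glass",onz("scene",328,152,0)),("garlic",onz("scene",488,188,0)),("toaster",onz("scene",300,145,0))]: print(nm,P)
```

```text
scene [163 171 174]
side [198 218 228]
tin [0.5042 0.3364 0.046 ] [0.5016 0.3405 0.046 ]
pink [0.4708 0.4386 0.046 ] yel [0.4066 0.3336 0.046 ]
mouth [0.5509 0.1057 0.089 ] [0.4807 0.1049 0.089 ] [0.5158 0.1053 0.089 ]
base corner near-up [0.4789 0.1014 0.    ] near-low [ 0.4798 -0.1688  0.    ] far up [0.5541 0.1013 0.    ]
ball [ 0.5459 -0.0382  0.0852]
stop face ctr [ 0.5175 -0.101   0.0667]
wall end near top [ 0.4789 -0.1657  0.0463]
far wall mouth top [0.5534 0.1045 0.105 ]
[[-0.9001  0.4357 -0.0007]
 [ 0.4357  0.9001 -0.0013]
 [ 0.     -0.0015 -1.    ]]
jar(white tin) [0.6878 0.2317 0.    ]
mill [0.6769 0.4003 0.    ]
redjar [0.7029 0.1157 0.    ]
glass [ 0.7308 -0.0137  0.    ]
garlic [ 0.3849 -0.2831  0.    ]
toaster [0.8019 0.0374 0.    ]
```

```bash
cat >> h.py <<'E'
def RT(yaw=0,tilt=0):
    """yaw about world z of tool-y from world +y (deg); tilt rad: lane tilt (about lane-y=world x)"""
    base=np.array([[-1,0,0],[0,1,0],[0,0,-1.]])
    return R.from_rotvec([tilt,0,0])*R.from_rotvec([0,0,np.radians(yaw)])*R.from_matrix(base)
def goal(pos,rot):
    s=status.read_state(); r0=R.from_quat(s["tool_rot"])
    print("turn",np.round((r0.inv()*rot).as_rotvec(degrees=True),2).tolist(),"shift",np.round(r0.inv().apply(np.array(pos)-s["tool_pos"]),4).tolist())
E
python3 -c "
from h import *
goal([.503,.339,.20],RT())"
```

```text
turn [-0.08, -0.02, -25.83] shift [-0.305, -0.1251, 0.0307]
```

move_arm([
  [[0,0,-25.8],[-0.305,-0.125,0.031],0],
  [[0,0,-25.8],[-0.305,-0.125,0.031],0],
  [[0,0,-25.8],[-0.305,-0.125,0.031],0],
  [[0,0,-25.8],[-0.305,-0.125,0.031],0],
  [[0,0,-25.8],[-0.305,-0.125,0.031],0],
  [[0,0,-25.8],[-0.305,-0.125,0.031],0],
  [[0,0,-25.8],[-0.305,-0.125,0.031],0],
  [[0,0,-25.8],[-0.305,-0.125,0.031],0],
])

```text
time: 0.95
tool_pos: [0.5078, 0.3327, 0.199]
tool_rot: [0.005, 1.0, -0.002, 0.0]
ft_force: [-0.3, -0.2, -1.2]
grip_width: 0.0857
```

```bash
python3 -c "
from h import *
np.set_printoptions(precision=4,suppress=True)
goal([.503,.339,.20],RT())
p=camera_params('wrist');print(p['xyz'],repr(p['attitude']))
cv2.imwrite('pics/wrist1.png',read_camera('wrist'))
print(proj('wrist',[[.503,.339,.046]],p))
"
```

```text
turn [-0.24, 0.03, -0.61] shift [0.0049, 0.0062, -0.001]
[0.424  0.3335 0.3414] array([0.7008, 0.6943, 0.1135, 0.1185])
[[330.2747 181.7214]]
```

View pics/wrist1.png

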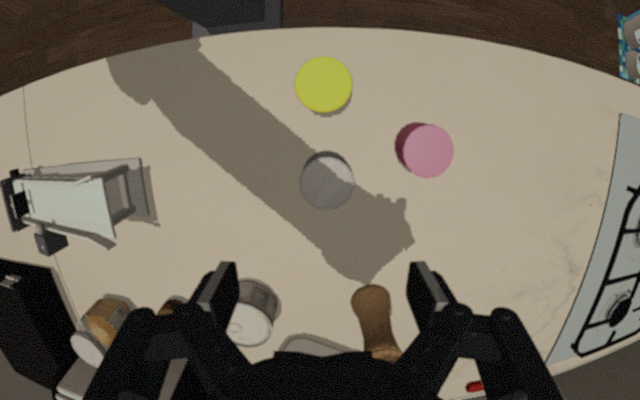

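```bash
python3 -c "
from h import *
im=cv2.imread('pics/wrist1.png')
cv2.imwrite('pics/c1.png',cv2.convertScaleAbs(cv2.resize(im[140:225,280:375],None,fx=6,fy=6,interpolation=2),alpha=1.6))
"
```

```text
(no output)
```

View pics/c1.png

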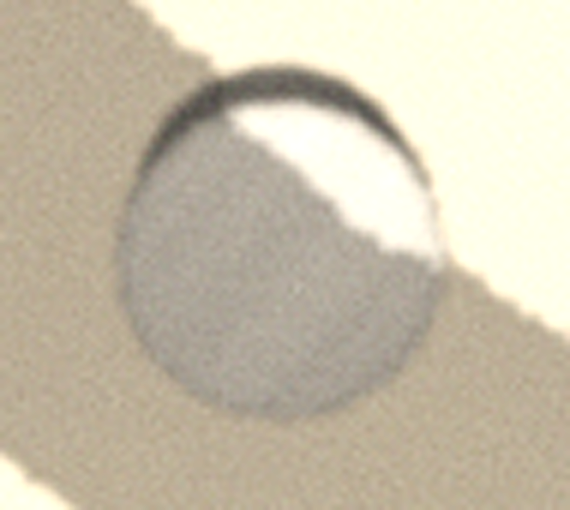

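```bash
python3 -c "
from h import *
p=dict(xyz=np.array([.424,.3335,.3414]),attitude=np.array([0.7008,0.6943,0.1135,0.1185]),K=camera_params('wrist')['K'])
P=onz('wrist',326.5,183.2,.046,p);print(P)
goal([P[0],P[1],.010],RT())
# chute features from this view
for n,u,v,z in [('mouth far deck',115,241,.089),('mouth near',103,177,.089)]: print(n,onz('wrist',u,v,z,p))
"
```

```text
[0.50448109 0.33522761 0.046     ]
turn [-0.1, -0.03, -0.39] shift [0.0008, -0.0006, 0.1894]
mouth far deck [0.55206856 0.1061368  0.089     ]
mouth near [0.4806796  0.10907027 0.089     ]
```

move_arm([
  [[0,0,-0.4],[0.001,0,0.05],0],
  [[0,0,-0.4],[0.001,0,0.09],0],
  [[0,0,-0.4],[0.001,0,0.13],0],
  [[0,0,-0.4],[0.001,0,0.16],0],
  [[0,0,-0.4],[0.001,0,0.18],0],
  [[0,0,-0.4],[0.001,0,0.189],0],
  [[0,0,-0.4],[0.001,0,0.189],0],
])

```text
time: 1.7
tool_pos: [0.5005, 0.3404, 0.0102]
tool_rot: [-0.004, 1.0, -0.0, -0.001]
ft_force: [-0.1, 0.1, 0.5]
grip_width: 0.0859
```

move_arm([
  [[0,0,0],[0,0,0],255],
  [[0,0,0],[0,0,0],255],
  [[0,0,0],[0,0,0],255],
  [[0,0,0],[0,0,0],255],
  [[0,0,0],[0,0,0],255],
  [[0,0,0],[0,0,0],255],
  [[0,0,0],[0,0,0],255],
  [[0,0,0],[0,0,0],255],
], grip_force=40)

```text
time: 2.5
tool_pos: [0.5034, 0.3405, 0.0131]
tool_rot: [-0.003, 1.0, 0.001, 0.001]
ft_force: [-0.7, -1.2, 5.9]
grip_width: 0.0531
```

```bash
python3 -c "
from h import *
print(status.read_state())
cv2.imwrite('pics/wrist2.png',read_camera('wrist'))
"
```

```text
{'time': 2.5, 'q': array([-0.37140918,  0.70352459, -0.35703288,  1.79246249,  0.35621307,
        0.70644049,  0.65349876]), 'qvel': array([-0.00114004, -0.00042504,  0.0015601 , -0.00085675, -0.00070904,
        0.00056393, -0.00099486]), 'joint_torque': array([ 6.17122580e-02, -5.58759463e+01, -5.71692288e+00, -1.81604683e+01,
        3.30667093e-02, -3.82074919e-01,  3.50399765e-03]), 'tool_pos': array([0.50335184, 0.34050073, 0.01309173]), 'tool_rot': array([-3.20121890e-03,  9.99993844e-01,  7.45738455e-04,  1.22811571e-03]), 'ft_force': array([-0.7063087 , -1.18241898,  5.93516195]), 'ft_torque': array([-0.27190427,  0.18769112,  0.05505246]), 'grip_width': 0.05311327821479976}
```

View pics/wrist2.png

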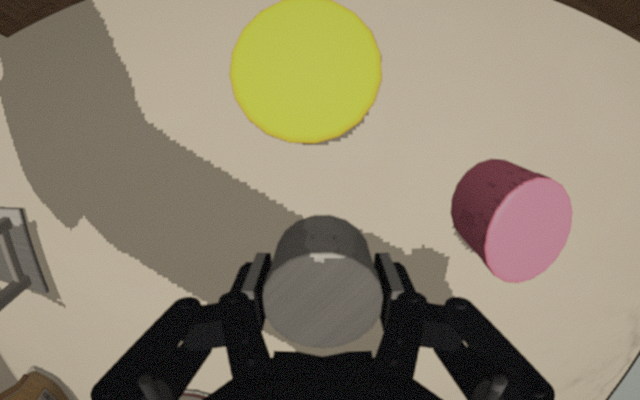

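```bash
python3 -c "
from h import *
goal([.5034,.3405,.22],RT())
goal([.516,.20,.24],RT(0,.21))
"
```

```text
turn [0.09, 0.14, 0.36] shift [-0.0005, 0.0003, -0.2069]
turn [-11.95, 0.1, 0.38] shift [-0.0123, -0.1402, -0.2271]
```

move_arm([
  [[0,0,0.4],[0,0,-0.03],255],
  [[0,0,0.4],[0,0,-0.07],255],
  [[0,0,0.4],[0,0,-0.12],255],
  [[-4,0,0.4],[-0.003,-0.03,-0.16],255],
  [[-8,0,0.4],[-0.006,-0.06,-0.195],255],
  [[-12,0,0.4],[-0.009,-0.1,-0.227],255],
  [[-12,0,0.4],[-0.012,-0.14,-0.227],255],
  [[-12,0,0.4],[-0.012,-0.14,-0.227],255],
])

```text
time: 3.35
tool_pos: [0.5178, 0.1908, 0.239]
tool_rot: [0.006, 0.995, 0.102, 0.002]
ft_force: [0.6, 0.1, -1.3]
grip_width: 0.053
```

```bash
python3 -c "
from h import *
s=status.read_state();print(s['tool_pos'],s['grip_width'],s['ft_force'])
p=camera_params('wrist');np.savez('w3.npz',**p)
for n in ['wrist','scene','side']: cv2.imwrite(f'pics/{n}3.png',read_camera(n))
"
```

```text
[0.517777   0.19080397 0.23903722] 0.052994129359689356 [ 0.6199935   0.05124055 -1.30185157]
```

View pics/wrist3.png

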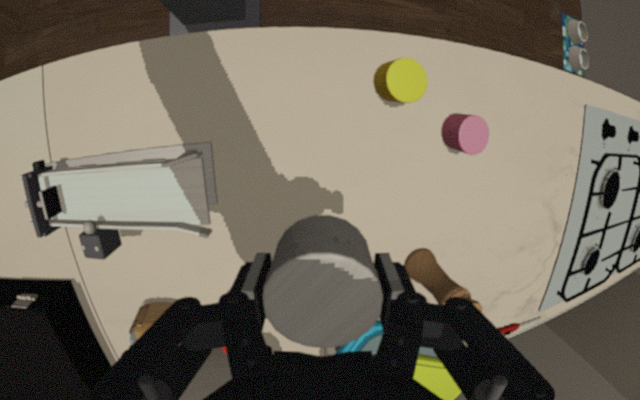

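View pics/side3.png

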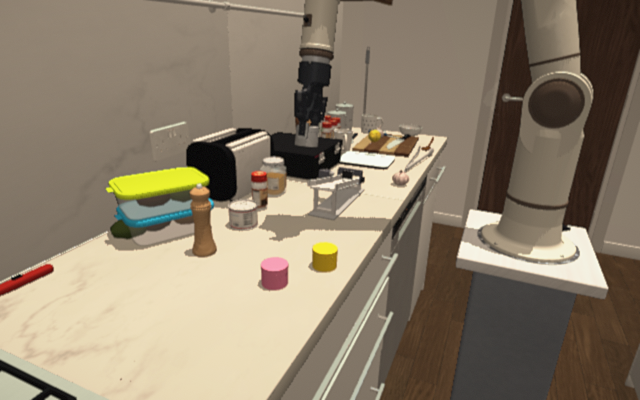

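View pics/scene3.png

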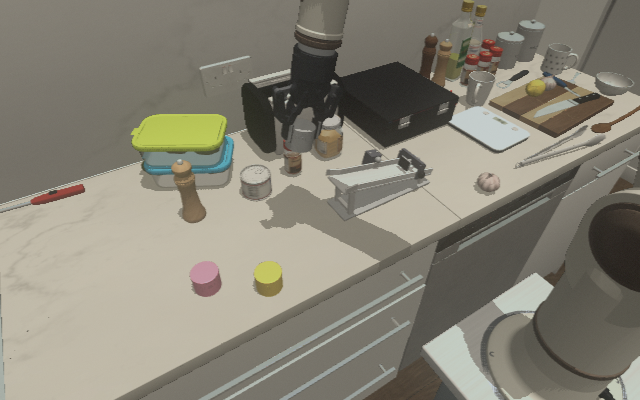

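The tin is held and lifted clear. Next I crop the chute in the wrist view.

```bash
python3 -c "
from h import *
im=cv2.imread('pics/wrist3.png')
cv2.imwrite('pics/c3.png',cv2.resize(im[135:265,20:220],None,fx=4,fy=4,interpolation=2))
"
```

```text
(no output)
```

View pics/c3.png

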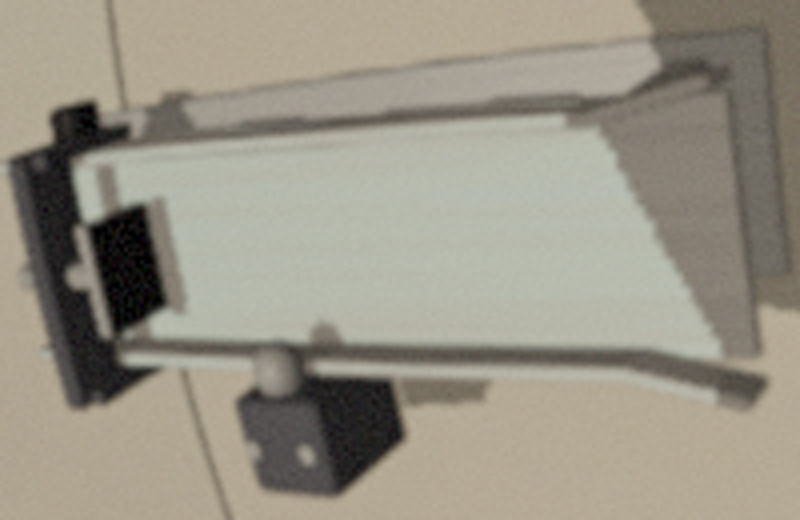

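```bash
cat >> h.py <<'E'
L0=np.array([.516,.1055,.089]);A=.21
def lane(yaw=0):
    x=np.array([0,-np.cos(A),-np.sin(A)]);z=np.array([0,-np.sin(A),np.cos(A)])
    M=np.c_[x,np.cross(z,x),z]
    return R.from_rotvec([0,0,yaw]).as_matrix()@M
def toL(P,yaw=0): return (np.asarray(P)-L0)@lane(yaw)
def onlane(n,u,v,z,p=None):
    o,d=ray(n,u,v,p);M=lane();nn=M[:,2]
    t=((L0-o)@nn+z)/(d@nn);return toL(o+t*d)
E
python3 -c "
from h import *
np.set_printoptions(precision=4,suppress=True)
p=dict(np.load('w3.npz'));w=lambda x,y,z:print('W',(x,y),z,onlane('wrist',20+x/4,135+y/4,z,p))
print('mouth');w(728,92,0);w(758,355,0)
print('far wall foot');w(600,350,0);w(400,347,0);w(150,342,0)
print('far wall top outer');w(630,378,.016);w(130,362,.016)
print('near wall top inner');w(600,122,.016);w(350,135,.016);w(110,155,.016)
print('ball');w(278,370,.026)
print('stop face edges bottom/top');w(165,305,.009);w(145,205,.035);w(115,333,.009);w(165,300,.009);w(148,205,.035);w(90,225,.035);
s=lambda x,y,z:print('S',(x,y),z,onlane('scene',315+x/6,140+y/6,z))
s(75,215,0);s(180,318,0)
print('far wall foot');s(160,205,0);s(480,150,0)
print('near wall top outer');s(280,262,.016);s(600,210,.016);s(250,270,.016)
print('ball');s(378,113,.026)
print('stop face corners TL BL BR TR');s(510,90,.035);s(505,135,.009);s(553,188,.009);s(568,150,.035)
"
```

```text
mouth
W (728, 92) 0 [-0.0009 -0.0342 -0.    ]
W (758, 355) 0 [-0.0001  0.0323 -0.    ]
far wall foot
W (600, 350) 0 [ 0.0455  0.0314 -0.    ]
W (400, 347) 0 [0.1139 0.0316 0.    ]
W (150, 342) 0 [ 0.2294  0.0322 -0.    ]
far wall top outer
W (630, 378) 0.016 [0.0289 0.032  0.016 ]
W (130, 362) 0.016 [0.2231 0.0325 0.016 ]
near wall top inner
W (600, 122) 0.016 [ 0.026  -0.0318  0.016 ]
W (350, 135) 0.016 [ 0.1033 -0.0327  0.016 ]
W (110, 155) 0.016 [ 0.2076 -0.0332  0.016 ]
ball
W (278, 370) 0.026 [0.1405 0.0283 0.026 ]
stop face edges bottom/top
W (165, 305) 0.009 [0.2048 0.016  0.009 ]
W (145, 205) 0.035 [ 0.1716 -0.0223  0.035 ]
W (115, 333) 0.009 [0.2365 0.0257 0.009 ]
W (165, 300) 0.009 [0.2041 0.0144 0.009 ]
W (148, 205) 0.035 [ 0.1702 -0.0223  0.035 ]
W (90, 225) 0.035 [ 0.2008 -0.0176  0.035 ]
S (75, 215) 0 [-0.0002  0.0348 -0.    ]
S (180, 318) 0 [ 0.0008 -0.0351 -0.    ]
far wall foot
S (160, 205) 0 [ 0.0379  0.0309 -0.    ]
S (480, 150) 0 [ 0.2051  0.0257 -0.    ]
near wall top outer
S (280, 262) 0.016 [ 0.0435 -0.0347  0.016 ]
S (600, 210) 0.016 [ 0.2026 -0.0454  0.016 ]
S (250, 270) 0.016 [ 0.0286 -0.0354  0.016 ]
ball
S (378, 113) 0.026 [0.1417 0.0303 0.026 ]
stop face corners TL BL BR TR
S (510, 90) 0.035 [0.2015 0.0181 0.035 ]
S (505, 135) 0.009 [0.2123 0.0214 0.009 ]
S (553, 188) 0.009 [ 0.2041 -0.0183  0.009 ]
S (568, 150) 0.035 [ 0.1932 -0.027   0.035 ]
```

```bash
cat >> h.py <<'E'
def W(l): return L0+lane()@np.array(l)
E
python3 -c "
from h import *
print(W([.062,0,.075]));goal(W([.062,0,.075]),RT(0,.21))"
```

```text
[0.516      0.02922759 0.1494278 ]
turn [-0.03, -0.03, -0.06] shift [-0.0014, -0.1854, 0.0516]
```

move_arm([
  [[0,0,0],[0,-0.04,0.005],255],
  [[0,0,0],[-0.001,-0.09,0.02],255],
  [[0,0,0],[-0.001,-0.13,0.035],255],
  [[0,0,0],[-0.001,-0.16,0.045],255],
  [[0,0,0],[-0.001,-0.18,0.05],255],
  [[0,0,0],[-0.001,-0.185,0.052],255],
  [[0,0,0],[-0.001,-0.185,0.052],255],
])

```text
time: 4.2
tool_pos: [0.5158, 0.0312, 0.1485]
tool_rot: [-0.0, 0.994, 0.105, -0.001]
ft_force: [-0.3, 0.2, -0.8]
grip_width: 0.0531
```

```bash
python3 -c "
from h import *
s=status.read_state();print(s['time'],toL(s['tool_pos']),s['qvel'].round(3),s['ft_force'])
goal(W([.062,0,.016]),RT(0,.21))
p=camera_params('wrist');np.savez('w4.npz',**p)
for n in ['wrist']: cv2.imwrite(f'pics/{n}4.png',read_camera(n))
s=status.read_state();print(s['time'],toL(s['tool_pos']))
goal(W([.062,0,.016]),RT(0,.21))
"
```

```text
4.2 [ 0.06029838 -0.00021033  0.07371782] [-0.017 -0.019 -0.026 -0.01  -0.008  0.006 -0.005] [-0.28382335  0.20656151 -0.755303  ]
turn [0.03, -0.12, 0.03] shift [-0.0003, -0.0017, 0.0577]
4.25 [0.05935039 0.00013402 0.07417155]
turn [0.04, -0.07, 0.11] shift [0.0001, -0.0027, 0.0582]
```

View pics/wrist4.png

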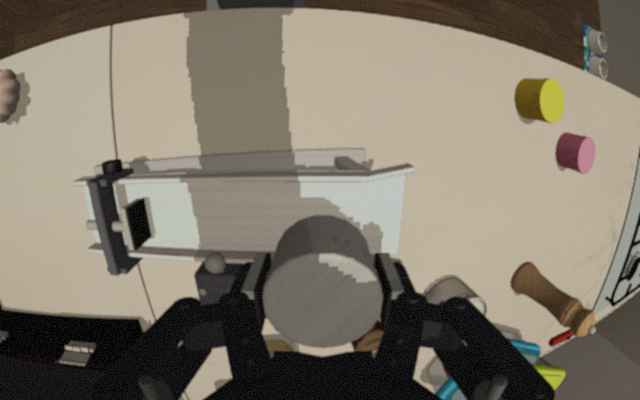

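```bash
python3 -c "
from h import *
im=cv2.imread('pics/wrist4.png')
cv2.imwrite('pics/c4.png',cv2.resize(im[140:280,70:270],None,fx=4,fy=4,interpolation=2))
"
```

```text
(no output)
```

View pics/c4.png

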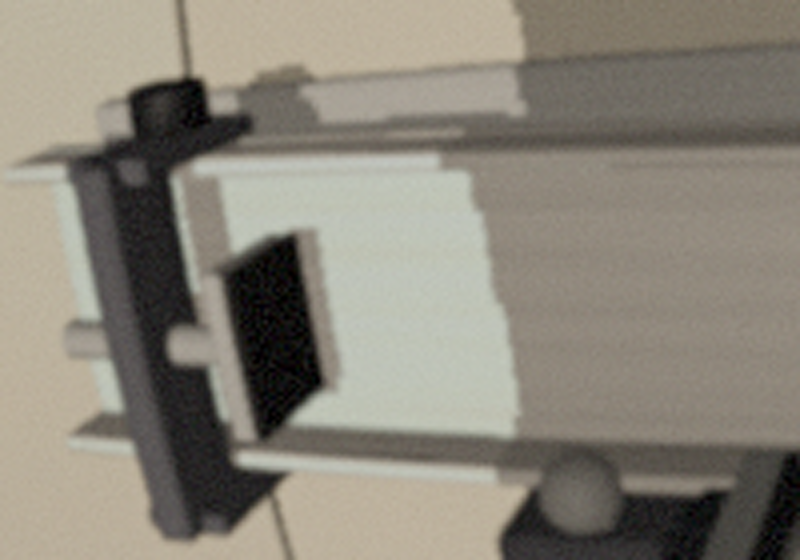

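```bash
python3 -c "
from h import *
np.set_printoptions(precision=4,suppress=True)
p=dict(np.load('w4.npz'));w=lambda x,y,z:print('W',(x,y),z,onlane('wrist',70+x/4,140+y/4,z,p))
print('stop');w(222,275,.035);w(262,437,.035);w(297,235,.009);w(323,385,.009)
print('ball');w(578,490,.026)
print('far foot');w(500,436,0);w(250,430,0)
print('near top');w(440,162,.016);w(210,170,.016)
"
```

```text
stop
W (222, 275) 0.035 [ 0.2036 -0.0175  0.035 ]
W (262, 437) 0.035 [0.2026 0.0151 0.035 ]
W (297, 235) 0.009 [ 0.2024 -0.0166  0.009 ]
W (323, 385) 0.009 [0.2031 0.016  0.009 ]
ball
W (578, 490) 0.026 [0.1405 0.0274 0.026 ]
far foot
W (500, 436) 0 [0.1673 0.0304 0.    ]
W (250, 430) 0 [ 0.233   0.0326 -0.    ]
near top
W (440, 162) 0.016 [ 0.1634 -0.0326  0.016 ]
W (210, 170) 0.016 [ 0.2168 -0.0323  0.016 ]
```

The images put the stop's free face at lane x of about 0.203. I will still feel for it. Now I lower the tin.

move_arm([
  [[0,0,0],[0,-0.002,0.02],255],
  [[0,0,0],[0,-0.002,0.035],255],
  [[0,0,0],[0,-0.002,0.045],255],
  [[0,0,0],[0,-0.002,0.052],255],
  [[0,0,0],[0,-0.002,0.056],255],
  [[0,0,0],[0,-0.002,0.058],255],
  [[0,0,0],[0,-0.002,0.058],255],
])

```text
time: 4.95
tool_pos: [0.516, 0.0399, 0.092]
tool_rot: [0.0, 0.995, 0.105, -0.0]
ft_force: [-1.1, 0.3, -1.3]
grip_width: 0.0529
```

```bash
python3 -c "
from h import *
s=status.read_state();print(s['time'],toL(s['tool_pos']),s['ft_force'])
goal(W([.062,0,.013]),RT(0,.21))
"
```

```text
4.95 [6.35381484e-02 2.77588834e-05 1.65589960e-02] [-1.14909006  0.32798249 -1.3145358 ]
turn [-0.03, -0.04, -0.02] shift [0.0, 0.0015, 0.0036]
```

move_arm([
  [[0,0,0],[0,0,0.002],255],
  [[0,0,0],[0,0,0.003],255],
  [[0,0,0],[0,0,0.003],255],
])

```text
time: 5.25
tool_pos: [0.516, 0.0402, 0.0889]
tool_rot: [0.0, 0.995, 0.104, -0.0]
ft_force: [-0.9, -0.5, -1.7]
grip_width: 0.0526
```

```bash
python3 -c "
from h import *
s=status.read_state();print(s['time'],toL(s['tool_pos']),s['ft_force'])
"
```

```text
5.25 [6.39196058e-02 2.99023176e-05 1.35391480e-02] [-0.86503547 -0.49044196 -1.67134573]
```

move_arm([
  [[0,0,0],[0,0,0.001],255],
  [[0,0,0],[0,0,0.002],255],
  [[0,0,0],[0,0,0.002],255],
])

```text
time: 5.55
tool_pos: [0.516, 0.0403, 0.0885]
tool_rot: [0.0, 0.995, 0.104, -0.0]
ft_force: [-7.0, -3.0, 16.3]
grip_width: 0.0529
```

move_arm([
  [[0,0,0],[0.0,0,-0.0015],255],
  [[0,0,0],[0.0,0,-0.0015],255],
])

```text
time: 5.75
tool_pos: [0.516, 0.0403, 0.0886]
tool_rot: [0.0, 0.995, 0.104, -0.0]
ft_force: [-2.8, -1.1, 1.7]
grip_width: 0.053
```

```bash
python3 -c "
from h import *
s=status.read_state();print(s['time'],toL(s['tool_pos']),s['ft_force'])
cv2.imwrite('pics/scene5.png',cv2.resize(read_camera('scene')[100:225,280:445],None,fx=4,fy=4,interpolation=2))
"
```

```text
5.75 [ 6.38484575e-02 -1.43988808e-06  1.31847435e-02] [-2.75012006 -1.0830927   1.65845645]
```

View pics/scene5.png

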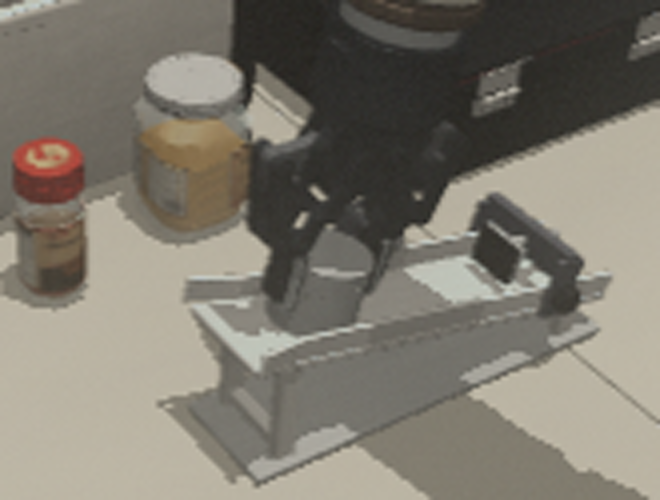

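The tin stands on the deck between the walls. I release it slowly and lift off.

move_arm([
  [[0,0,0],[0,0,0],110],
  [[0,0,0],[0,0,0],70],
  [[0,0,0],[0,0,0],30],
  [[0,0,0],[0,0,0],0],
  [[0,0,0],[0,0,0],0],
  [[0,0,0],[0,0,0],0],
])

```text
time: 6.4
tool_pos: [0.5161, 0.0405, 0.0884]
tool_rot: [0.0, 0.995, 0.105, -0.0]
ft_force: [-0.1, 0.2, -0.1]
grip_width: 0.0852
```

```bash
python3 -c "
from h import *
np.set_printoptions(precision=4,suppress=True)
s=status.read_state();print(s['time'],toL(s['tool_pos']),s['ft_force'])
goal(W([.062,0,.09]),RT(0,.21))
goal(W([.000,0,.10]),RT(90,.21));goal(W([.000,0,.10]),RT(-90,.21)); print(s['q'])
"
```

```text
6.4 [0.0637 0.0001 0.0129] [-0.1439  0.201  -0.1111]
turn [-0.03, -0.03, -0.03] shift [0.0001, 0.0016, -0.0771]
turn [0.0, -0.04, -90.03] shift [0.0002, 0.0636, -0.0871]
turn [-0.04, -0.0, 89.97] shift [0.0002, 0.0636, -0.0871]
[ 0.3685  0.4823 -0.4328  1.9958 -0.0214  0.6986  1.567 ]
```

move_arm([
  [[0,0,0],[0,0,-0.02],0],
  [[0,0,0],[0,0,-0.05],0],
  [[0,0,0],[0,0,-0.08],0],
  [[0,0,8],[0,0.01,-0.1],0],
  [[0,0,16],[0,0.03,-0.11],0],
  [[0,0,24],[0,0.05,-0.11],255],
  [[0,0,32],[0,0.065,-0.11],255],
  [[0,0,40],[0,0.065,-0.11],255],
])

```text
time: 7.2
tool_pos: [0.5161, 0.0841, 0.2104]
tool_rot: [0.341, 0.934, 0.099, -0.036]
ft_force: [-0.2, 0.7, -0.8]
grip_width: 0.0437
```

```bash
python3 -c "
from h import *
np.set_printoptions(precision=4,suppress=True)
s=status.read_state();print(s['time'],toL(s['tool_pos']),s['ft_force'])
goal(W([.000,0,.12]),RT(-90,.15))
cv2.imwrite('pics/scene6.png',cv2.resize(read_camera('scene')[100:225,280:445],None,fx=4,fy=4,interpolation=2))
"
```

```text
7.2 [-0.0044  0.0001  0.1232] [-0.1947  0.6663 -0.7728]
turn [1.51, -3.25, 49.85] shift [-0.0028, -0.0034, 0.0032]
```

View pics/scene6.png

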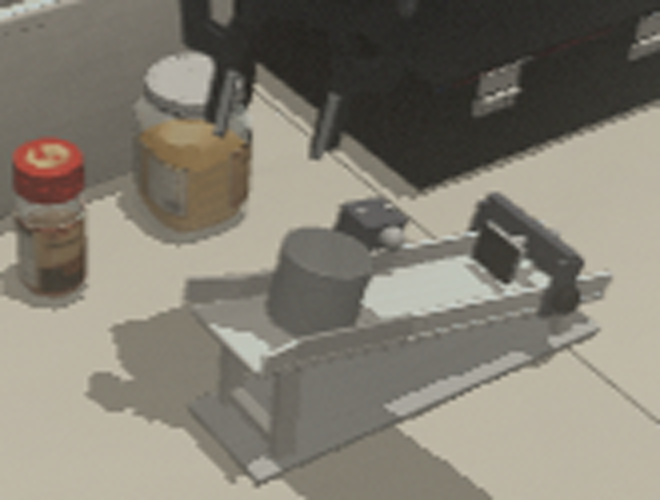

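The tin stands in the lane by itself, upright, with its top at crop (327,255). I finish the turn and shut the fingers to make the pusher.

move_arm([
  [[0,0,8],[0,0,0],255],
  [[0,0,16],[0,0,0],255],
  [[0.5,-1,24],[0,0,0],255],
  [[0.8,-1.6,32],[-0.001,0,0],255],
  [[1,-2.4,40],[-0.001,0,0],255],
  [[1.5,-3.2,48],[-0.003,-0.003,0.003],255],
  [[1.5,-3.2,49.8],[-0.003,-0.003,0.003],255],
  [[1.5,-3.2,49.8],[-0.003,-0.003,0.003],255],
])

```text
time: 8.05
tool_pos: [0.5164, 0.0776, 0.2055]
tool_rot: [0.703, 0.707, 0.053, -0.053]
ft_force: [-1.5, -0.4, 0.2]
grip_width: 0.0001
```

```bash
python3 -c "
from h import *
np.set_printoptions(precision=4,suppress=True)
s=status.read_state();print(s['time'],toL(s['tool_pos']),s['ft_force'],s['grip_width'],s['q'])
goal(W([.005,0,.025]),RT(-90,.15))
p=camera_params('wrist');np.savez('w7.npz',**p)
cv2.imwrite('pics/wrist7.png',read_camera('wrist'))
"
```

```text
8.05 [0.003  0.0004 0.1198] [-1.5188 -0.3846  0.1609] 0.00011505481471541893 [ 0.0815  0.2756 -0.2107  1.9176 -0.114   0.9402 -0.048 ]
turn [-0.06, 0.01, 0.36] shift [0.0037, -0.0002, 0.0947]
```

View pics/wrist7.png

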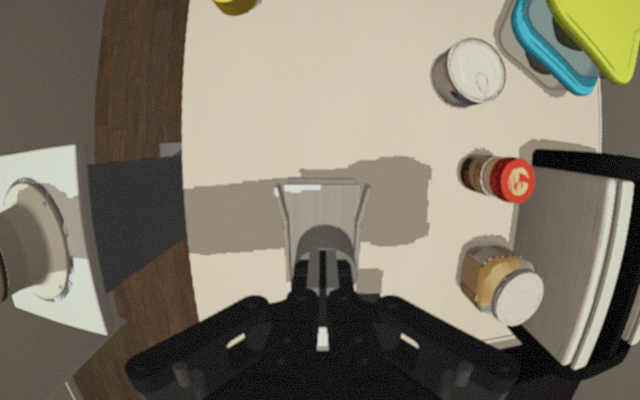

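move_arm([
  [[0,0,0.4],[0.004,0,0.03],255],
  [[0,0,0.4],[0.004,0,0.06],255],
  [[0,0,0.4],[0.004,0,0.08],255],
  [[0,0,0.4],[0.004,0,0.09],255],
  [[0,0,0.4],[0.004,0,0.095],255],
  [[0,0,0.4],[0.004,0,0.095],255],
])

```text
time: 8.7
tool_pos: [0.5165, 0.0957, 0.1123]
tool_rot: [0.706, 0.704, 0.053, -0.053]
ft_force: [-0.1, 0.1, 0.2]
grip_width: 0.0003
```

```bash
python3 -c "
from h import *
np.set_printoptions(precision=4,suppress=True)
s=status.read_state();print(s['time'],toL(s['tool_pos']),s['ft_force'],s['grip_width'],s['q'])
goal(W([.018,0,.025]),RT(-90,.15))
goal(W([.200,0,.025]),RT(-90,.15))
im=read_camera('side')
cv2.imwrite('pics/side8.png',cv2.resize(im[140:230,270:390],None,fx=6,fy=6,interpolation=2))
cv2.imwrite('pics/scene8.png',cv2.resize(read_camera('scene')[100:225,280:445],None,fx=4,fy=4,interpolation=2))
"
```

```text
8.7 [0.0048 0.0005 0.0249] [-0.06    0.087   0.2391] 0.0003487686181203227 [ 0.0432  0.41   -0.2126  1.9855 -0.0956  0.7348 -0.0846]
turn [-0.05, 0.01, -0.21] shift [-0.0132, -0.0004, 0.0007]
turn [-0.05, 0.01, -0.21] shift [-0.1949, 0.0002, 0.0116]
```

View pics/scene8.png

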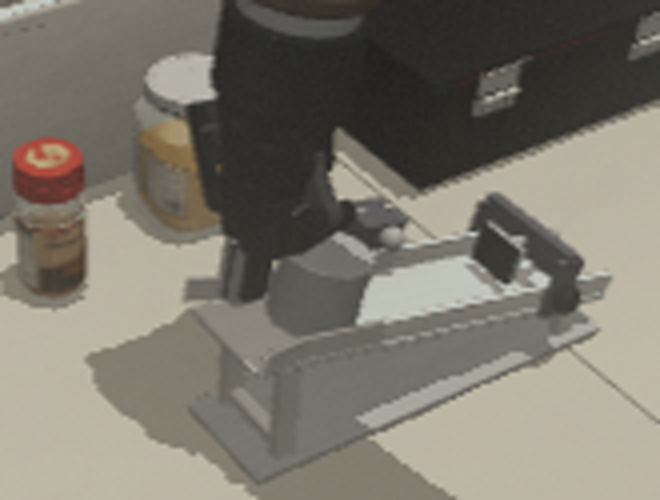

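View pics/side8.png

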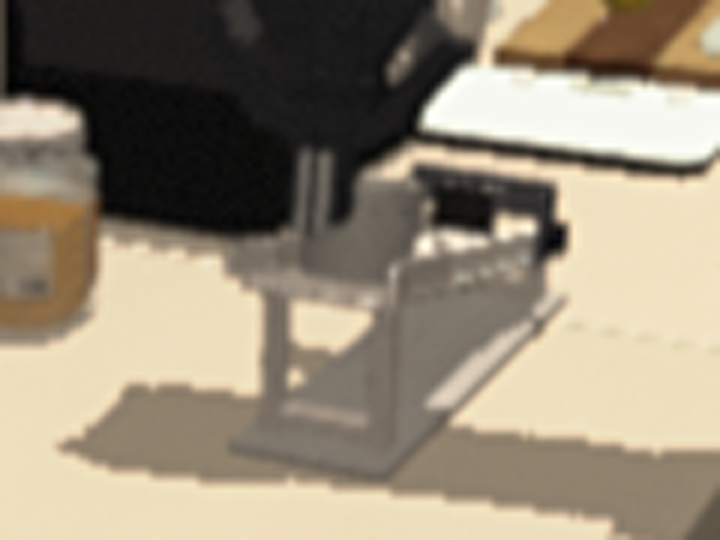

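move_arm([
  [[0,0,-0.2],[-0.008,0,0.0005],255],
  [[0,0,-0.2],[-0.016,0,0.001],255],
  [[0,0,-0.2],[-0.022,0,0.001],255],
  [[0,0,-0.2],[-0.028,0,0.002],255],
  [[0,0,-0.2],[-0.034,0,0.002],255],
  [[0,0,-0.2],[-0.042,0,0.0025],255],
  [[0,0,-0.2],[-0.05,0,0.003],255],
  [[0,0,-0.2],[-0.05,0,0.003],255],
])

```text
time: 9.6
tool_pos: [0.516, 0.045, 0.1015]
tool_rot: [0.706, 0.704, 0.052, -0.053]
ft_force: [0.7, 0.5, -0.9]
grip_width: 0.0001
```

```bash
cat > look.py <<'E'
from h import *
import sys
np.set_printoptions(precision=4,suppress=True)
s=status.read_state();f=s['ft_force'];print(s['time'],toL(s['tool_pos']),'F lane',f@lane())
goal(W([.2,0,.025]),RT(-90,.15))
if len(sys.argv)>1:
    cv2.imwrite(f'pics/{sys.argv[1]}.png',cv2.resize(read_camera('scene')[100:225,280:445],None,fx=4,fy=4,interpolation=2))
E
python3 look.py scene9
```

```text
9.6 [0.0566 0.     0.0249] F lane [-0.3303  0.7024 -0.955 ]
turn [-0.06, 0.06, -0.17] shift [-0.1431, 0.0004, 0.0086]
```

View pics/scene9.png

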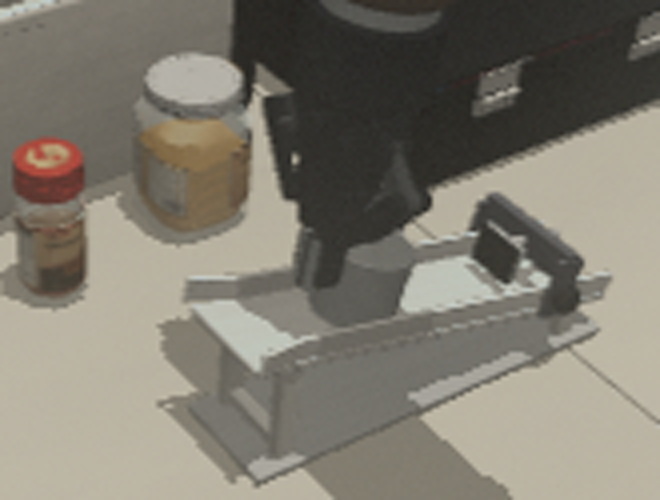

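move_arm([
  [[0,0,-0.1],[-0.005,0,0],255],
  [[0,0,-0.1],[-0.01,0,0.0005],255],
  [[0,0,-0.1],[-0.015,0,0.001],255],
  [[0,0,-0.1],[-0.019,0,0.001],255],
  [[0,0,-0.1],[-0.022,0,0.0015],255],
  [[0,0,-0.1],[-0.025,0,0.0015],255],
  [[0,0,-0.1],[-0.028,0,0.002],255],
  [[0,0,-0.1],[-0.031,0,0.002],255],
])

```text
time: 10.45
tool_pos: [0.5154, 0.0188, 0.0956]
tool_rot: [0.704, 0.706, 0.053, -0.055]
ft_force: [-3.3, 6.3, 3.7]
grip_width: -0.0003
```

```bash
python3 look.py scene10
```

```text
10.45 [ 0.0835 -0.0006  0.0245] F lane [-6.9412 -3.3255  2.3259]
turn [-0.14, -0.13, 0.16] shift [-0.1164, 0.0003, 0.0063]
```

View pics/scene10.png

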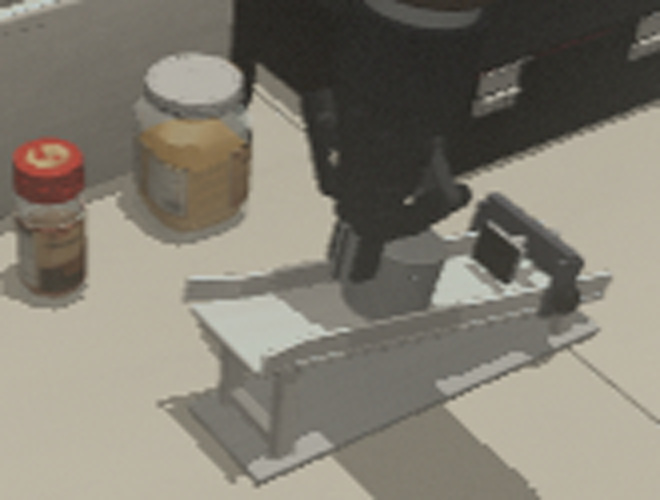

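move_arm([
  [[0,0,0],[-0.002,0,0],255],
  [[0,0,0],[-0.004,0,0],255],
  [[0,0,0],[-0.006,0,0.0005],255],
  [[0,0,0],[-0.008,0,0.0005],255],
  [[0,0,0],[-0.01,0,0.0005],255],
  [[0,0,0],[-0.012,0,0.0005],255],
])

```text
time: 11.1
tool_pos: [0.5167, 0.0046, 0.0932]
tool_rot: [0.705, 0.705, 0.053, -0.053]
ft_force: [-0.1, 3.9, 0.7]
grip_width: 0.0002
```

```bash
python3 look.py scene11
```

```text
11.1 [0.0978 0.0007 0.0252] F lane [-3.9635 -0.0897 -0.0796]
turn [0.02, 0.01, 0.06] shift [-0.102, -0.0008, 0.0063]
```

View pics/scene11.png

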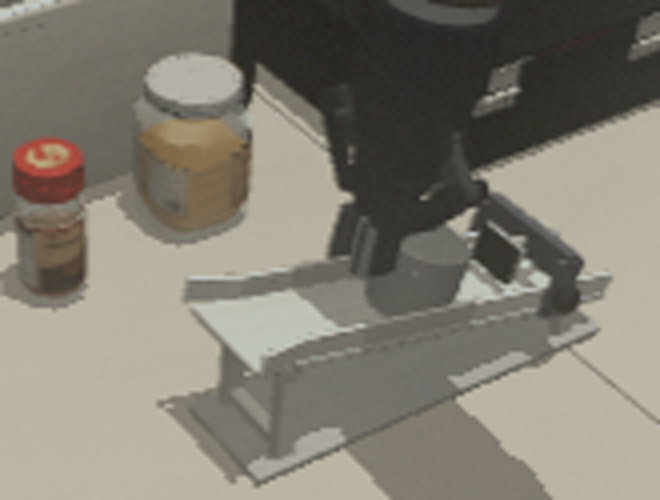

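move_arm([
  [[0,0,0],[-0.002,0,0],255],
  [[0,0,0],[-0.004,0,0],255],
  [[0,0,0],[-0.006,0,0],255],
  [[0,0,0],[-0.008,0,0.0005],255],
  [[0,0,0],[-0.01,0,0.0005],255],
  [[0,0,0],[-0.012,0,0.0005],255],
  [[0,0,0],[-0.014,0,0.001],255],
  [[0,0,0],[-0.016,0,0.001],255],
])

```text
time: 11.95
tool_pos: [0.5164, -0.0115, 0.0896]
tool_rot: [0.705, 0.705, 0.053, -0.053]
ft_force: [2.3, 2.8, 0.8]
grip_width: -0.0001
```

```bash
python3 look.py scene12
```

```text
11.95 [0.1142 0.0004 0.025 ] F lane [-2.8783  2.2803  0.1767]
turn [-0.01, 0.03, 0.05] shift [-0.0856, -0.0004, 0.0052]
```

View pics/scene12.png

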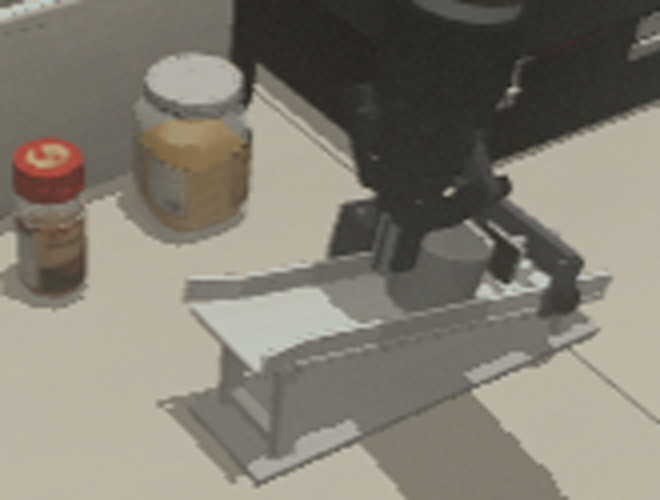

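move_arm([
  [[0,0,0],[-0.002,0,0],255],
  [[0,0,0],[-0.004,0,0],255],
  [[0,0,0],[-0.006,0,0],255],
  [[0,0,0],[-0.008,0,0.0005],255],
  [[0,0,0],[-0.01,0,0.0005],255],
  [[0,0,0],[-0.012,0,0.0005],255],
])

```text
time: 12.6
tool_pos: [0.5158, -0.0232, 0.0871]
tool_rot: [0.705, 0.705, 0.052, -0.053]
ft_force: [-0.1, 0.7, -0.3]
grip_width: 0.0
```

```bash
python3 look.py scene13
```

```text
12.6 [ 0.1263 -0.0002  0.025 ] F lane [-0.6239 -0.0822 -0.4733]
turn [-0.08, 0.02, 0.04] shift [-0.0736, 0.0002, 0.0045]
```

View pics/scene13.png

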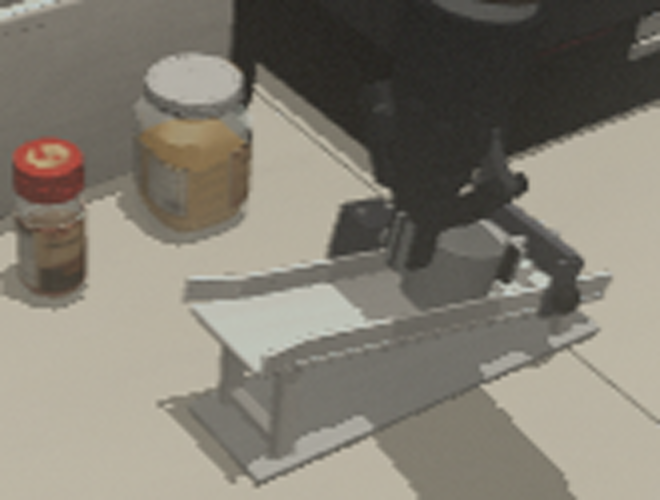

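move_arm([
  [[0,0,0],[-0.002,0,0],255],
  [[0,0,0],[-0.004,0,0],255],
  [[0,0,0],[-0.006,0,0],255],
  [[0,0,0],[-0.008,0,0.0005],255],
  [[0,0,0],[-0.008,0,0.0005],255],
])

```text
time: 13.15
tool_pos: [0.5162, -0.0311, 0.0856]
tool_rot: [0.705, 0.705, 0.053, -0.053]
ft_force: [0.3, 0.2, -0.1]
grip_width: 0.0003
```

```bash
python3 look.py
```

```text
13.15 [0.1343 0.0002 0.0252] F lane [-0.1301  0.2703 -0.149 ]
turn [-0.03, 0.03, 0.03] shift [-0.0656, -0.0002, 0.0041]
```

move_arm([
  [[0,0,0],[-0.001,0,0],255],
  [[0,0,0],[-0.002,0,0],255],
  [[0,0,0],[-0.003,0,0],255],
  [[0,0,0],[-0.003,0,0],255],
])

```text
time: 13.55
tool_pos: [0.5161, -0.0336, 0.0852]
tool_rot: [0.705, 0.705, 0.053, -0.053]
ft_force: [0.0, 0.9, -0.1]
grip_width: 0.0
```

```bash
python3 look.py
```

```text
13.55 [0.1369 0.0001 0.0253] F lane [-0.8762  0.0238 -0.2944]
turn [-0.05, 0.01, 0.05] shift [-0.063, -0.0001, 0.0041]
```

move_arm([
  [[0,0,0],[-0.001,0,0],255],
  [[0,0,0],[-0.002,0,0.0002],255],
  [[0,0,0],[-0.002,0,0.0002],255],
])

```text
time: 13.85
tool_pos: [0.5162, -0.0352, 0.0848]
tool_rot: [0.705, 0.706, 0.053, -0.053]
ft_force: [0.1, 2.2, 1.3]
grip_width: -0.0
```

```bash
python3 look.py
```

```text
13.85 [0.1385 0.0002 0.0252] F lane [-2.4445  0.0563  0.8576]
turn [-0.04, -0.01, 0.07] shift [-0.0614, -0.0003, 0.0039]
```

move_arm([
  [[0,0,0],[-0.001,0,0],255],
  [[0,0,0],[-0.0025,0,0],255],
  [[0,0,0],[-0.0025,0,0],255],
  [[0,0,0],[-0.0025,0,0],255],
])

```text
time: 14.25
tool_pos: [0.5162, -0.0376, 0.0844]
tool_rot: [0.705, 0.706, 0.053, -0.053]
ft_force: [0.4, 5.1, 0.2]
grip_width: 0.0002
```

```bash
python3 look.py scene14
```

```text
14.25 [0.1409 0.0002 0.0253] F lane [-5.0336  0.4397 -0.8768]
turn [-0.04, -0.01, 0.07] shift [-0.059, -0.0003, 0.0039]
```

View pics/scene14.png

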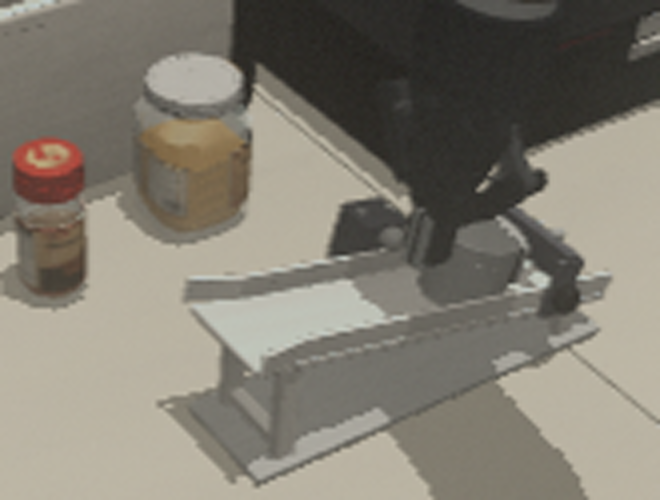

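move_arm([
  [[0,0,0],[0,0,0],255],
  [[0,0,0],[0,0,0],255],
  [[0,0,0],[0,0,0],255],
])

```text
time: 14.6
tool_pos: [0.5161, -0.0379, 0.0844]
tool_rot: [0.705, 0.706, 0.053, -0.053]
ft_force: [-0.2, 4.4, 0.9]
grip_width: -0.0
```

move_arm([
  [[0,0,0],[0.0005,0,0],255],
  [[0,0,0],[0.001,0,0],255],
  [[0,0,0],[0.0015,0,0],255],
  [[0,0,0],[0.002,0,0],255],
  [[0,0,0],[0.0025,0,0],255],
  [[0,0,0],[0.003,0,0],255],
  [[0,0,0],[0.0035,0,0],255],
  [[0,0,0],[0.004,0,0],255],
])

```text
time: 15.4
tool_pos: [0.5162, -0.0347, 0.0849]
tool_rot: [0.705, 0.705, 0.053, -0.053]
ft_force: [0.7, 0.7, -0.0]
grip_width: 0.0002
```

```bash
python3 look.py
```

```text
15.4 [0.1379 0.0002 0.0253] F lane [-0.6806  0.7484 -0.1638]
turn [-0.03, 0.05, 0.03] shift [-0.0619, -0.0002, 0.004]
```

move_arm([
  [[0,0,0],[0.0005,0,0],255],
  [[0,0,0],[0.001,0,0],255],
  [[0,0,0],[0.002,0,0],255],
  [[0,0,0],[0.003,0,0],255],
  [[0,0,0],[0.005,0,0],255],
  [[0,0,0],[0.01,0,0],255],
  [[0,0,0],[0.02,0,-0.001],255],
  [[0,0,0],[0.03,0,-0.002],255],
])

```text
time: 16.2
tool_pos: [0.5161, -0.0037, 0.0916]
tool_rot: [0.705, 0.705, 0.053, -0.053]
ft_force: [0.2, -0.1, 0.9]
grip_width: 0.0002
```

move_arm([
  [[0,0,0],[0.02,0,-0.01],255],
  [[0,0,0],[0.04,0,-0.04],255],
  [[0,0,0],[0.06,0,-0.08],255],
  [[0,0,0],[0.09,0,-0.12],255],
  [[0,0,0],[0.11,0,-0.15],255],
  [[0,0,0],[0.13,0,-0.15],255],
  [[0,0,0],[0.13,0,-0.15],255],
])

```text
time: 16.9
tool_pos: [0.5163, 0.106, 0.2613]
tool_rot: [0.703, 0.708, 0.054, -0.053]
ft_force: [-0.6, 0.3, 0.4]
grip_width: -0.0001
```

```bash
python3 look.py scene15; python3 -c "
from h import *
p=camera_params('wrist');np.savez('w15.npz',**p)
cv2.imwrite('pics/wrist15.png',read_camera('wrist'))
cv2.imwrite('pics/full15.png',read_camera('scene'))"
```

```text
16.9 [-0.0364  0.0003  0.1684] F lane [-0.3509 -0.5676  0.3589]
turn [0.12, -0.09, 0.42] shift [-0.2276, -0.0023, 0.157]
```

View pics/scene15.png

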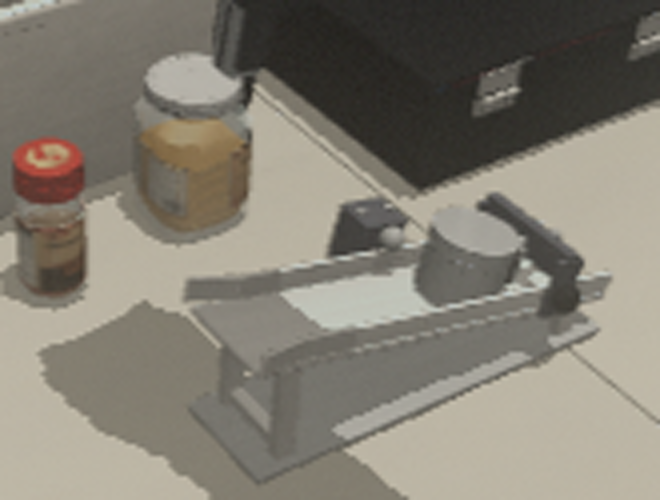

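View pics/wrist15.png

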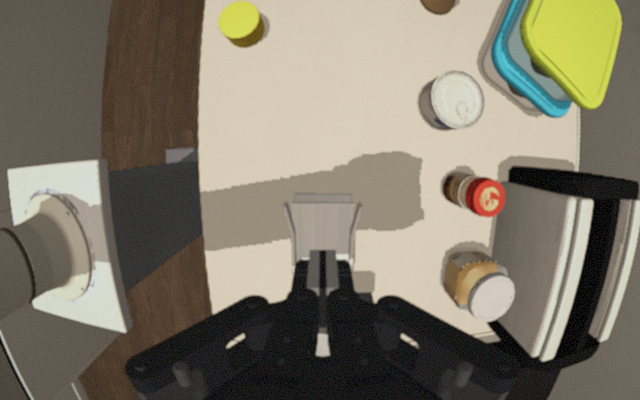

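View pics/full15.png

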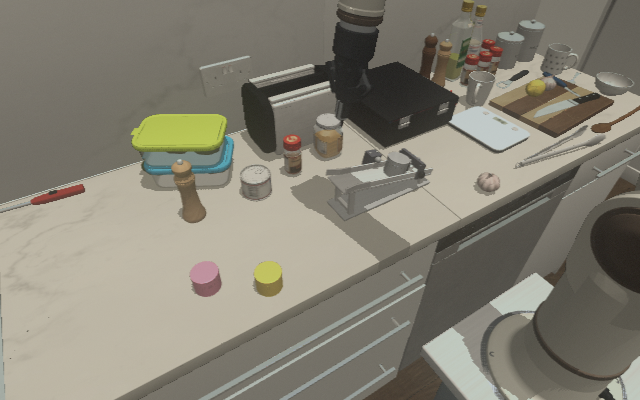

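```bash
python3 -c "
from h import *
np.set_printoptions(precision=4,suppress=True)
c=lambda x,y,z:print((x,y),onlane('scene',280+x/4,100+y/4,z))
c(477,233,.046);c(430,233,.046);c(526,240,.046);c(392,236,.026)
print('ref stop in scene0 crop TL TR earlier .2015,.1932 ; ball earlier .1417,.0303')
im=read_camera('scene')
cv2.imwrite('pics/z.png',cv2.resize(im[145:185,370:430],None,fx=12,fy=12,interpolation=2))"
```

```text
(477, 233) [ 0.1712 -0.0077  0.046 ]
(430, 233) [0.1401 0.0005 0.046 ]
(526, 240) [ 0.1982 -0.0231  0.046 ]
(392, 236) [0.1412 0.0297 0.026 ]
ref stop in scene0 crop TL TR earlier .2015,.1932 ; ball earlier .1417,.0303
```

View pics/z.png

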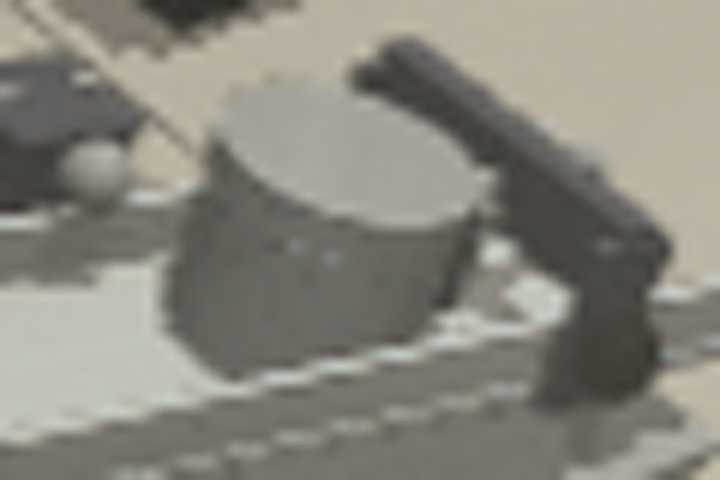

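```bash
python3 -c "
from h import *
goal([.516,-.2,.28],RT(-90,.15))
goal([.516,-.17,.28],RT(-90,0))"
```

```text
turn [-0.15, 0.06, -0.0] shift [-0.294, 0.0004, -0.0663]
turn [-0.15, -8.54, 0.01] shift [-0.2643, 0.0005, -0.0618]
```

move_arm([
  [[0,0,0],[-0.03,0,-0.03],255],
  [[0,0,0],[-0.07,0,-0.05],255],
  [[0,0,0],[-0.115,0,-0.066],255],
  [[0,0,0],[-0.16,0,-0.066],255],
  [[0,0,0],[-0.205,0,-0.066],255],
  [[0,0,0],[-0.25,0,-0.066],255],
  [[0,0,0],[-0.294,0,-0.066],255],
  [[0,0,0],[-0.294,0,-0.066],255],
])

```text
time: 17.9
tool_pos: [0.5133, -0.2082, 0.2779]
tool_rot: [0.709, 0.701, 0.05, -0.053]
ft_force: [-0.1, -0.1, -0.5]
grip_width: 0.0001
```

```bash
python3 -c "
from h import *
p=camera_params('wrist');np.savez('w16.npz',**p);print(p['xyz'])
im=read_camera('wrist')
cv2.imwrite('pics/wrist16.png',im)
print(proj('wrist',[W([.176,0,.046]),W([.203,0,.035])],p))"
```

```text
[ 0.51421241 -0.14747543  0.43098991]
[[324.70685758  81.02211754]
 [324.91173298 104.72099899]]
```

View pics/wrist16.png

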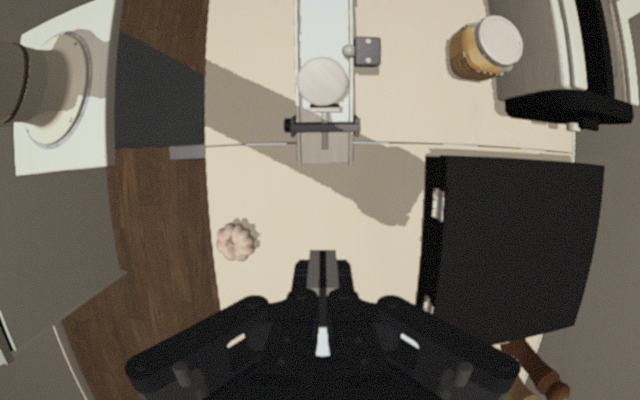

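```bash
python3 -c "
from h import *
im=cv2.imread('pics/wrist16.png')
cv2.imwrite('pics/z2.png',cv2.resize(im[30:140,280:390],None,fx=5.4,fy=5.4,interpolation=2))"
```

```text
(no output)
```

View pics/z2.png

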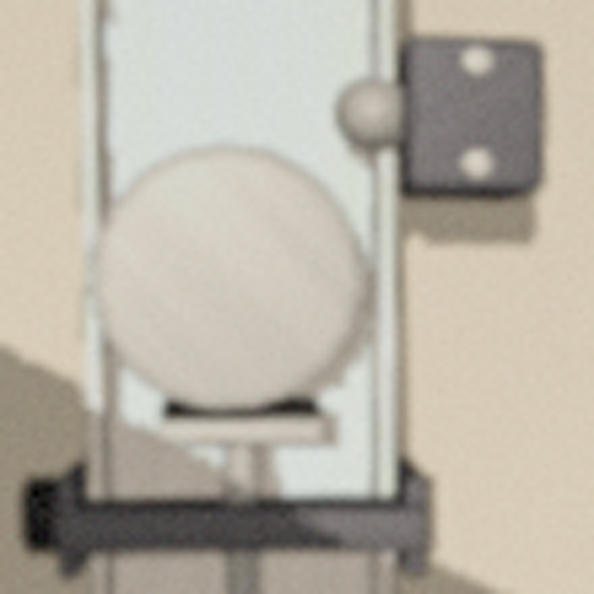

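```bash
python3 -c "
from h import *
np.set_printoptions(precision=4,suppress=True)
p=dict(np.load('w16.npz'));w=lambda x,y,z:print((x,y),onlane('wrist',280+x/5.4,30+y/5.4,z,p))
w(233,278,.046);w(233,146,.046);w(233,410,.046);w(165,402,.035);w(318,402,.035);w(372,110,.026)"
```

```text
(233, 278) [ 0.1765 -0.0017  0.046 ]
(233, 146) [ 0.1495 -0.0014  0.046 ]
(233, 410) [ 0.2035 -0.002   0.046 ]
(165, 402) [ 0.2024 -0.0161  0.035 ]
(318, 402) [0.2028 0.0157 0.035 ]
(372, 110) [0.14   0.0278 0.026 ]
```

The top-down view puts the tin's centre at lane (0.1765, -0.0017). Its lower edge is at 0.2035 and the stop's face at about 0.2026, so they touch within measuring error. The ball is out at y = 27.8 mm. Handing in.

```bash
python3 -c "
from station import bot
print(bot.sign_off())"
```

```text
the job is handed in; nothing more can be done
None
```

The plain steel tin is in the chute, resting against the stop with the catch sprung out behind it. The job was handed in at about 18 s; sign-off gives no verdict.

- **Loading:** I gripped the tin and stood it on the deck at lane x of about 64 mm. It pressed the deck with about 16 N for a moment as it touched down. I then let go and confirmed in the camera that it stood upright.
- **Catch:** I pushed with the shut fingers. The force rose to about 7 N, slightly over the stated 2–6 N but including friction. It dropped to under 1 N once the tin was past.
- **Stop:** It was first felt at about 0.9 N, and I pressed on to about 5 N, roughly 4 mm of give. I held it there for over 0.3 s, then backed off slowly.

**Last checks**
- **Tin position:** In the top-down wrist view the centre was at lane x = 176.5 mm, 1.7 mm off the middle. The scene camera put it about 8 mm off the middle, but that camera showed a bias of about 4–5 mm at that end of the chute, so I trusted the wrist view.
- **Contact with the stop:** The tin's lower edge and the stop's face agreed to about 1 mm. I did not measure the contact force; the stop still pressed with about 0.7 N midway through backing off.
- **Catch:** The ball was out, at 27.8 mm across the lane against 28 mm expected.
- **Bystanders:** In the final scene picture, the look-alikes and bystanders showed no visible change.

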